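# Eject a graphite insert from its holder over a pin

### The arm

A 7-joint arm with a two-finger parallel gripper is mounted at the origin on the work surface; the furniture and walls round the work are solid. World frame = base frame: x ahead of the robot, y to its left, z up, the work surface at z = 0. Lengths are in mm, angles in rad, forces in N, time in s.
With the tool pointing down it reaches from about 425 to 950 mm from the base axis. Payload 4.7 kg.
Tool frame: the origin (TCP) lies on the centre line of the jaws, within the pads' length; the fingertips stand 11 mm ahead of it and the grasp point (between the pads) lies 8 mm behind it; z points along the fingers, y is the line along which they close (so a half turn about z gives the same grasp; the last joint's range is limited). The gripper opens to 87 mm and grips with 3 to 60 N. Pads are 19 mm wide; open, the fingers measure 117 mm over their backs; the gripper's body (75 mm by 190 mm) begins 51 mm behind the grasp point.
Start: joints at [1.307, 0.469, -0.049, 1.532, 0.024, 1.141, -0.082], TCP at [157.084, -656.485, 233.573] pointing down, gripper open.
Joint ranges: [-2.59, 2.59], [-0.33, 1.99], [-1.39, 1.29], [0.1, 2.45], [-1.04, 4.18], [0.21, 1.99], [-2.66, 2.66]. Speed limits (rad/s): [2.57, 2.57, 3.14, 3.14, 3.14, 3.14, 3.14].

### API

Orientations are given as a rotation vector (axis times angle).
In Python, from station import ctrl gives the robot as it stands.
- The arm moves only by the tool play_rows, never from a script. Its argument "commands" is a list of rows, each an object with "offset": the shift along the tool's x, y, z in cm, a list of three; "yaw": the turn about the tool's z in degrees; "hand": the closure, from 0 (fully open) to 1 (shut). In form: [{"offset": [dx, dy, dz], "yaw": yaw, "hand": hand}, ...]. A call has 1 to 8 rows; each row is the pose to reach, as a shift and turn from the pose commanded when the call began, along the tool's axes at that moment; what a row does not reach only later rows make up. A row lasts 1/10 s, in which the tool goes at most 50 mm and 8.59 degrees, less where a joint would pass 70% of its speed; a pose out of reach is approached as far as the arm can. A call with a gripper value outside its range is refused whole. The fingers move at their own pace and stop on an object; "squeeze" is the grip in N (left out, the last holds). Time passes only in rows, so rows that repeat a pose let the fingers close. It gives the time, the measured TCP pose, the force, the opening and the grip force at its end, in the units of the state.
- ctrl.state(): the state, without advancing time (a new reading comes with each control period).
- ctrl.read_camera(name): name is "scene" or "top"; returns a dict with "pixels" (480x640x3 uint8, red, green, blue), "intrinsics" (3x3 intrinsics, pixels), "R" (3x3) and "t" (3): a world point X has camera coordinates R X + t. Camera axes: x right, y down, z forward; pixel columns grow to the right and rows downward; lengths in mm; the calibration is good to about 2 mm. A picture is of the moment at which its call begins. There is no depth.
- ctrl.hand_in(): hands the job in; it is judged then, once.
Trained networks look in the newest picture that a camera, given by its name, has taken for a name from the list of things; names that differ only in an ending like _2 or _b are one class to them, and where a whole thing is asked for, a point or a joint stands for the part that bears it (a point fixed in the world has none). Each returns a list of dicts, best first, with "conf" (0 to 1); they miss things now and then, are a little off and sometimes report something else, mostly with a low value. They report only what shows in the picture. A call takes as long as a camera call.
- ctrl.find_in(camera, label): "extent" ([left, top, right, bottom] in pixels, round what is visible of it).
- ctrl.trace(camera, label): "region" (480x640 bool, what is visible of it) and "extent" ([left, top, right, bottom] in pixels, round what is visible of it).
The state is a dict: "time": time; "q": joint angles; "qvel": joint speeds; "joint_torque": joint torques, N m; "ee_pos": TCP position; "tcp_rot": TCP orientation; "wrist_force": force on the tool from outside, world axes, zero at the start; "torque": the same for the moment, N m; "grip_width": finger opening in mm; "grasp_force": force on a finger pad.
Only numpy, scipy, OpenCV 4.12 (cv2) and the standard library are available. Lean on these libraries where they do the work, as an engineer would, in place of code of your own. Each camera call takes 0.05 s, during which the arm holds its last target. There are 200 camera calls.

### The job

Push the worn graphite insert up out of its aluminium block: set the block over the upright ejector pin, feeling for the access hole in its underside because the pin may stand anywhere along its slot, and press it down, keeping all pushing on the ejector under 40 N, until the block sits flat on the rubber strips of the ejector's base and the insert stands up out of it. Then lift the insert out and stand it upright in the shallow white tray, leaving the empty block sitting on the ejector's base and the other things on the bench where they are.

Things in the scene. Friction and masses are not known exactly. Their poses are not given: they have to be found in the camera images.
- holder_center (a point): Centre, half-way up, of the loose block: bare aluminium, 50 (its x) x 70 (its y) x 38 (z) mm, about 0.35 kg, standing on the bench; its axes are the block's, z up. A round recess, 26.5 mm across and 30 mm deep, opens in the middle of its top and holds the insert. Grip it across its 50 mm sides.
- holder_hole (a point): Middle of the block's underside, where its access hole opens, unseen: 10 mm across with a 1.5 mm chamfer, through the 8 mm floor of the recess. Four hidden spring-loaded balls hold the insert near the bottom of the recess: pushing it up takes roughly 8 to 16 N until it has risen about 8 mm, then it is free.
- insert_center (a point): Centre, half-way up, of the graphite insert: plain dark grey solid round plug, 25 mm across, 26 mm high, 40 g, z along its axis. At the start it sits at the bottom of the block's recess, its top 4 mm below the block's top, so it cannot be gripped. With the block seated on the ejector it has risen 20 mm, stands 16 mm proud of the block's top and is loose.
- stand: Ejector, fixed to the bench: a flat steel base 90 (its x) x 130 (its y) x 18 (z) mm with an upright steel pin and, along both sides of the slot, two dark rubber strips (12 x 116 mm) that stand 2 mm proud; origin at the centre of its underside, so the strips' tops are 20 mm above it. The block is seated when its underside lies on the strips, which give 1 mm for every 8 N, at most 4 mm.
- slot_middle (a point): Middle of the slot, level with the rubber strips' tops; axes as the base. The pin, 7.5 mm across with a chamfered tip 28 mm above this point, stands in the slot, up to 15 mm to either side of this point along the base's y axis; where, is not measured. It slides only under more than 25 N. If it misses the hole its tip meets the block's underside; in the hole it goes in 8 mm before it touches the insert.
- tray: Shallow open white plastic tray, 100 (its x) x 120 (its y) x 16 mm, walls and floor 3 mm thick, fixed to the bench; origin at the centre of its underside.
- reagent_a: Brown bottle with red cap, 68 mm across, 146 mm high, a bystander at the back; origin under its centre.
- reagent_d: White bottle with yellow cap, 54 mm across, 100 mm high, a bystander at the back; origin under its centre.
- tape_roll: Roll of green tape, 63 mm across, 18 mm high, a bystander lying flat; origin under its centre.
- beaker_50: Small glass beaker, 40 mm across, 52 mm high, a bystander; origin under its centre.
- timer: Grey bench timer, 58 x 64 x 17 mm, a bystander; origin under its centre.
- tweezers: Steel tweezers, 12 x 120 x 8 mm, a bystander lying nearer the robot; origin under their centre.

How it is judged:
By the outcome, as a careful person would: the job done as asked, in the order asked, and still so for the second after the job is handed in, with the robot touching nothing.
It also fails if it takes over 67 s, if anything falls off the work surface, if the arm or the gripper's body presses on something with over 40 N, if the wrist force passes 120 N, or if a joint passes its speed limit or range.

## Working session

There is one attempt and no reset: what is moved stays moved. The work goes in short steps, Python scripts to look and compute and a tool call to move; the robot and the scene stay as the last step left them, time stands still between calls to the robot, and variables do not carry over. Pictures are saved under pics/ and viewed, at most 10 in all, crops included, and the job is handed in when it is done.

Besides the shell and the picture viewer there is one more tool, called as name([rows], argument=value, ...), one row to a line, values as JSON. play_rows: Moves the arm, as the interface text tells. Its arguments: {"type":"object","properties":{"commands":{"type":"array"},"squeeze":{"type":"number"}},"required":["commands"]}

```bash
mkdir -p pics; ls
cat > h.py <<'E'
import numpy as np, cv2
from station import ctrl
def cam(n):
    c=ctrl.read_camera(n); return c
def ray(c,u,v,z):
    K=np.array(c["intrinsics"]);R=np.array(c["R"]);t=np.array(c["t"])
    o=-R.T@t; d=R.T@np.linalg.inv(K)@np.array([u,v,1.]); s=(z-o[2])/d[2]; return (o+s*d)
def proj(c,X):
    K=np.array(c["intrinsics"]);p=K@(np.array(c["R"])@np.array(X,float)+np.array(c["t"])); return p[:2]/p[2]
def save(c,f,crop=None,s=1):
    im=np.array(c["pixels"])[:,:,::-1]
    if crop: l,t,r,b=crop; im=im[t:b,l:r]
    cv2.imwrite(f,cv2.resize(im,None,fx=s,fy=s,interpolation=cv2.INTER_CUBIC))
E
python3 - <<'E'
from h import *
for n in("top","scene"):
    c=cam(n); save(c,f"pics/{n}0.png")
    print(n,np.round(-np.array(c["R"]).T@c["t"]),np.round(c["intrinsics"],1).tolist())
    for l in["holder_center","insert_center","stand","tray","tape_roll","beaker_50","timer","tweezers","reagent_a","reagent_d"]:
        for d in ctrl.trace(n,l)[:1]:
            m=d["region"].astype(np.uint8); r=cv2.minAreaRect(cv2.findNonZero(m))
            print(l,round(d["conf"],2),np.round(d["extent"]),np.round(r[0],1),np.round(r[1],1),round(r[2],1), m.sum(), np.round(ray(c,*r[0],0)) )
s=ctrl.state();print({k:np.round(v,3).tolist() for k,v in s.items()})
E
```

```text
pics
top [ 414.   55. 1080.] [[496.5, 0.0, 311.7], [0.0, 496.5, 242.8], [0.0, 0.0, 1.0]]
holder_center 0.59 [418. 282. 461. 314.] [440.3 299.7] [38.  24.8] 19.7 808 [ 432. -269.    0.]
stand 0.68 [276. 219. 344. 270.] [308.3 244.9] [60.2 41.6] 15.9 2467 [543.  23.   0.]
tray 0.84 [171. 242. 237. 304.] [203. 272.] [58.  47.5] 25.6 2699 [477. 249.   0.]
tape_roll 0.61 [377. 188. 410. 219.] [395.8 203.9] [28.2 28.6] 26.6 505 [ 642. -169.    0.]
beaker_50 0.51 [422. 208. 444. 225.] [433.1 215.1] [16.6 15.6] 39.8 208 [ 619. -253.    0.]
timer 0.66 [380. 190. 410. 218.] [394.8 203.8] [27.6 29.7] 45.0 520 [ 642. -167.    0.]
reagent_a 0.82 [152. 149. 179. 175.] [169.2 161.8] [32.5 24.7] 45.0 698 [719. 336.   0.]
reagent_d 0.82 [152. 149. 179. 175.] [169.2 161.8] [32.5 24.7] 45.0 698 [719. 336.   0.]
scene [ 319. -641.  972.] [[558.7, 0.0, 327.8], [0.0, 558.7, 233.6], [0.0, 0.0, 1.0]]
holder_center 0.9 [303. 361. 336. 410.] [317.5 382. ] [46. 31.] 90.0 1230 [ 433. -251.    0.]
insert_center 0.51 [403. 348. 421. 366.] [411. 354.] [16. 18.] 90.0 242 [ 617. -247.   -0.]
stand 0.91 [310. 219. 35
[... 363 characters left out ...]
349.9 193.6] [27.6 24.8] 53.1 608 [630. 169.   0.]
tweezers 0.76 [220. 260. 272. 265.] [244.5 261.5] [51.2  6.3] 2.9 260 [358.  47.   0.]
reagent_a 0.77 [363. 115. 395. 174.] [378.5 143.8] [30.4 60.2] 8.1 1537 [751. 308.   0.]
reagent_d 0.77 [363. 115. 395. 174.] [378.5 143.8] [30.4 60.2] 8.1 1537 [751. 308.   0.]
{'time': 1.1, 'q': [1.307, 0.469, -0.049, 1.532, 0.024, 1.141, -0.082], 'qvel': [0.0, 0.0, -0.001, 0.0, 0.002, 0.0, -0.001], 'joint_torque': [-0.001, -50.786, -0.081, -23.646, -0.061, 0.031, 0.0], 'ee_pos': [157.104, -656.484, 233.594], 'tcp_rot': [3.12, 0.368, 0.0], 'wrist_force': [-0.547, -0.045, -0.045], 'torque': [-0.031, 0.007, 0.001], 'grasp_force': 0.0, 'grip_width': 87.551}
```

View images.

View pics/top0.png

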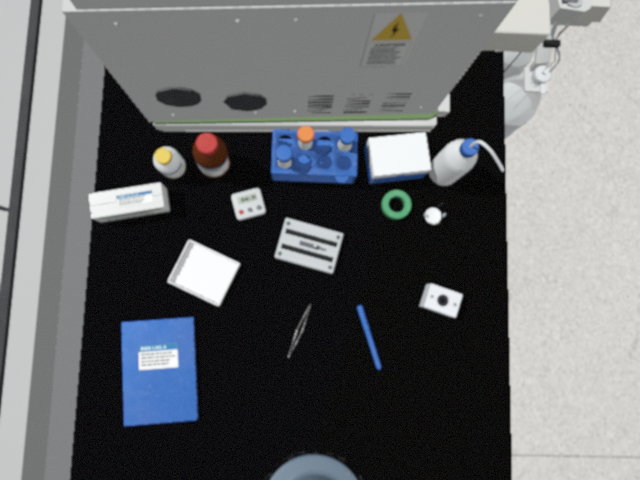

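View pics/scene0.png

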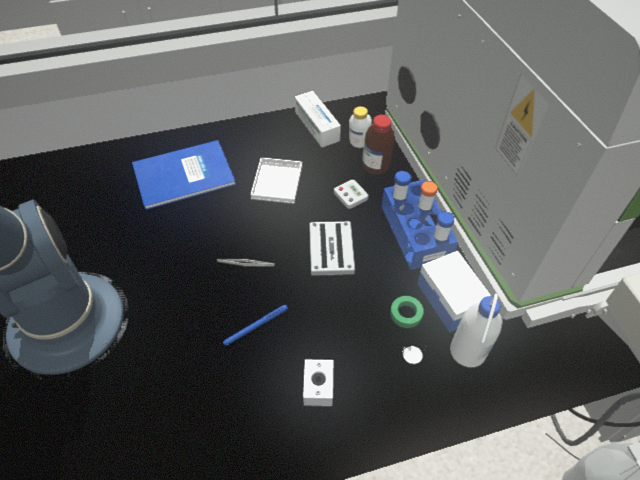

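Run:
```python
from h import *
ims=[]
for n,l,t,r,b in(("top",400,265,480,325),("top",262,205,362,280),("scene",290,350,350,420),("scene",295,205,365,285)):
    im=cv2.imread(f"pics/{n}0.png")[t:b,l:r]; ims.append(cv2.resize(im,(400,300),interpolation=cv2.INTER_CUBIC))
cv2.imwrite("pics/crops0.png",np.vstack([np.hstack(ims[:2]),np.hstack(ims[2:])]))
```

```text
(no output)
```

View pics/crops0.png

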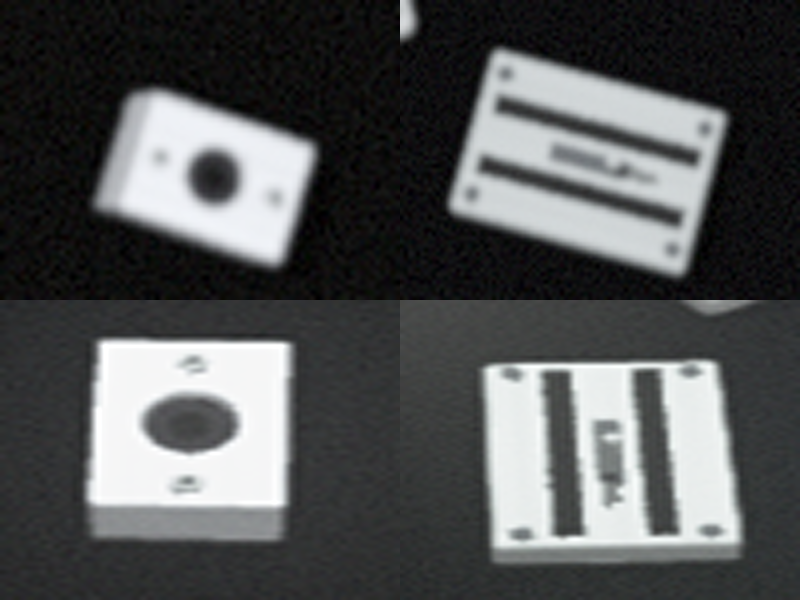

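The top view shows the block at about (442,299) px, the stand at (309,245) and the tray at (203,272). The scene view shows the block at (318,382), the stand at (331,248) and the tray at (276,180). In the stand crop, a bright pin tip shows near (332,241) in the scene view.

Next I'll fit the poses by matching model silhouettes.

```bash
cat > fit.py <<'E'
from h import *
from scipy.optimize import minimize
S=6
def mask(c,win,dil=8):
    l,t,r,b=win; im=np.array(c["pixels"])[t:b,l:r].max(2).astype(np.float32)
    return cv2.resize(im,None,fx=S,fy=S,interpolation=cv2.INTER_LINEAR)
def fit(views,size,p0,z0=0,fill=False):
    # views: list of (cam,win); size full lengths
    M=[]
    for c,w in views:
        g=mask(c,w); m=((g>85)*255).astype(np.uint8)
        cs=cv2.findContours(m,cv2.RETR_EXTERNAL,cv2.CHAIN_APPROX_NONE)[0]
        ctr=np.array([(w[2]-w[0])*S/2,(w[3]-w[1])*S/2])
        k=max(cs,key=cv2.contourArea); f=np.zeros_like(m); cv2.fillPoly(f,[cv2.convexHull(k)],1); M.append(f)
    s=np.array([[i,j,k] for i in(-.5,.5) for j in(-.5,.5) for k in(0,1)])*size
    def cost(p):
        a=p[2];R=np.array([[np.cos(a),-np.sin(a),0],[np.sin(a),np.cos(a),0],[0,0,1]])
        X=s@R.T+[p[0],p[1],z0]; e=0
        for (c,w),f in zip(views,M):
            q=np.array([proj(c,x) for x in X])-[w[0],w[1]]; q=((q+.5)*S-.5)
            g=np.zeros_like(f); cv2.fillConvexPoly(g,cv2.convexHull((q*16).round().astype(np.int32)),1,shift=4)
            e+=(g^f).sum()/f.sum()
        return e
    best=None
    for da in(-.12,0,.12):
        x0=np.array(p0)+[0,0,da]
        r=minimize(cost,x0,method="Nelder-Mead",options=dict(initial_simplex=x0+np.array([[0,0,0],[6,0,0],[0,6,0],[0,0,.12]]),xatol=.02,fatol=1e-5))
        if best is None or r.fun<best.fun: best=r
    return np.round(best.x,3),round(best.fun,4)
E
python3 - <<'E'
from fit import *
T=cam("top");C=cam("scene")
for n,size,p0,wt,ws in(("block",(50,70,38),(432,-262,-.3),(405,270,475,330),(290,350,350,420)),
  ("stand",(90,130,18),(543,25,-.27),(265,210,355,282),(300,210,362,282)),
  ("tray",(100,120,16),(476,250,-.45),(160,232,245,312),(243,150,308,210))):
    for nm,v in(("top",[(T,wt)]),("scene",[(C,ws)]),("both",[(T,wt),(C,ws)])): print(n,nm,*fit(v,size,p0))
print("pin scene",ray(C,332.1,241.5,48).round(1))
for px in((630,172),(640,165),(610,165),(600,165)): print(px,ray(T,262+(px[0]-400)/4,205+px[1]/4,48).round(1))
E
```

```text
block top [ 4.31524e+02 -2.63783e+02 -3.83000e-01] 0.1213
block scene [ 4.31197e+02 -2.59620e+02 -2.93000e-01] 0.0938
block both [ 4.31852e+02 -2.60649e+02 -3.32000e-01] 0.2324
stand top [ 5.41807e+02  2.33530e+01 -2.51000e-01] 0.0572
stand scene [ 5.41835e+02  2.78870e+01 -2.41000e-01] 0.0345
stand both [ 5.41387e+02  2.56780e+01 -2.37000e-01] 0.1311
tray top [ 4.75151e+02  2.47693e+02 -4.22000e-01] 0.0906
tray scene [ 4.75332e+02  2.48617e+02 -4.39000e-01] 0.0916
tray both [ 4.75635e+02  2.47701e+02 -4.22000e-01] 0.1843
pin scene [539.1  13.   48. ]
(630, 172) [531.8   0.8  48. ]
(640, 165) [535.6  -4.4  48. ]
(610, 165) [535.1  11.4  48. ]
(600, 165) [535.   16.6  48. ]
```

```bash
cat >> h.py <<'E'
from scipy.spatial.transform import Rotation as Ro
def to(x,y,z,ang,pos=None):
    s=ctrl.state(); R=Ro.from_rotvec(s["tcp_rot"]).as_matrix(); p=np.array(s["ee_pos"])
    o=R.T@(np.array([x,y,z])-p)/10
    cur=np.arctan2(R[1,1],R[0,1]); d=(ang-cur+np.pi/2)%np.pi-np.pi/2
    print("t",round(s["time"],2),"offset",o.round(2),"yaw",round(-np.degrees(d),2),"| ang",round(cur,4),"pos",p.round(1),"F",np.round(s["wrist_force"],1),"T",np.round(s["torque"],2),"w",round(s["grip_width"],1),"g",round(s["grasp_force"],1), "tilt",R[:2,2].round(4))
E
python3 - <<'E'
from h import *
to(431.5,-261,90,-.32)
import glob
T=cv2.imread("pics/top0.png");C=cv2.imread("pics/scene0.png")
T_=cam("top");C_=cam("scene")
for nm,c,(cx,cy,a) in(("top",T_,(541.8,23.4,-.245)),("scene",C_,(541.8,27.9,-.245))):
    for s in(-19,-15,-10,-5,0,5,10,15,19):
        x,y=cx-np.sin(a)*s,cy+np.cos(a)*s
        print(nm,s,"base",proj(c,(x,y,20)).round(1),"tip",proj(c,(x,y,48)).round(1))
a=[cv2.resize(im[t:t+36,l:l+48],(800//2*1,300),interpolation=cv2.INTER_NEAREST) for im,l,t in((T,285,227),(C,308,228))]
cv2.imwrite("pics/pin0.png",cv2.resize(np.hstack(a),(800,300)))
E
```

```text
t 1.2 offset [ 35.89 -32.08  14.36] yaw -58.21 | ang -1.336 pos [ 157.1 -656.5  233.6] F [ 0.  -0.8 -1.3] T [-0.01  0.07 -0.01] w 87.1 g 0.0 tilt [ 0.0001 -0.    ]
top -19 base [316.9 246.9] tip [317.6 245.4]
top -15 base [315.1 246.4] tip [315.7 244.9]
top -10 base [312.9 245.8] tip [313.5 244.2]
top -5 base [310.7 245.1] tip [311.2 243.6]
top 0 base [308.4 244.5] tip [308.9 242.9]
top 5 base [306.2 243.9] tip [306.6 242.3]
top 10 base [304.  243.2] tip [304.3 241.6]
top 15 base [301.7 242.6] tip [302. 241.]
top 19 base [299.9 242.1] tip [300.1 240.4]
scene -19 base [331.4 251. ] tip [331.7 243. ]
scene -15 base [331.3 249.4] tip [331.6 241.5]
scene -10 base [331.2 247.5] tip [331.5 239.5]
scene -5 base [331.1 245.6] tip [331.4 237.6]
scene 0 base [331.  243.7] tip [331.3 235.7]
scene 5 base [330.9 241.8] tip [331.2 233.8]
scene 10 base [330.8 239.9] tip [331.  231.9]
scene 15 base [330.7 238. ] tip [330.9 230. ]
scene 19 base [330.6 236.6] tip [330.8 228.5]
```

View pics/pin0.png

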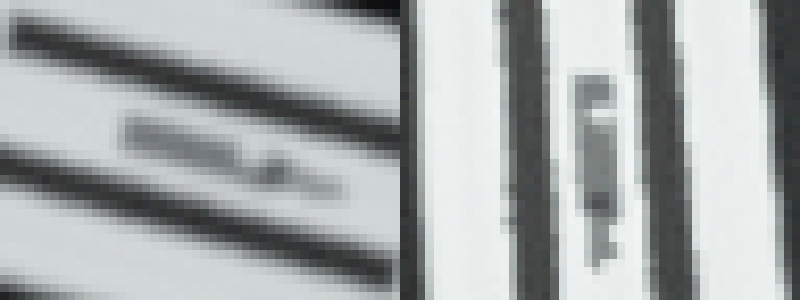

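The pin tip shows at about (332.4,241.6) px in the scene view and (314,245) in the top view. That puts it near world (539, 12.5), about 13 mm from the slot middle on the -y side. I'm moving towards the block.

play_rows([
  {"offset": [3.6,-3.2,0.9],"yaw": -6,"hand": 0},
  {"offset": [7.2,-6.4,1.8],"yaw": -12,"hand": 0},
  {"offset": [10.8,-9.6,2.7],"yaw": -18,"hand": 0},
  {"offset": [14.4,-12.8,3.6],"yaw": -24,"hand": 0},
  {"offset": [18,-16,4.5],"yaw": -30,"hand": 0},
  {"offset": [21.6,-19.2,6],"yaw": -36,"hand": 0},
  {"offset": [25.2,-22.4,7.5],"yaw": -42,"hand": 0},
  {"offset": [28.8,-25.6,9],"yaw": -48,"hand": 0},
], squeeze=50)

```text
time: 2.1
ee_pos: [377.8, -340.1, 143.9]
tcp_rot: [2.696, 1.61, 0.0]
wrist_force: [0.6, -0.5, -0.0]
grip_width: 87.0
grasp_force: 0.0
```

Run:
```python
from h import *
to(431.5,-261,80,-.32)
```

```text
t 2.1 offset [9.52 0.96 6.39] yaw -9.99 | ang -0.4943 pos [ 377.8 -340.1  143.9] F [ 0.6 -0.5 -0. ] T [-0.06 -0.1   0.01] w 87.0 g 0.0 tilt [ 0.001  -0.0011]
```

play_rows([
  {"offset": [4.5,0.5,3],"yaw": -5,"hand": 0},
  {"offset": [9.5,1.0,6.0],"yaw": -10,"hand": 0},
  {"offset": [9.5,1.0,6.4],"yaw": -10,"hand": 0},
  {"offset": [9.5,1.0,9.0],"yaw": -10,"hand": 0},
  {"offset": [9.5,1.0,11.5],"yaw": -10,"hand": 0},
  {"offset": [9.5,1.0,12.4],"yaw": -10,"hand": 0},
  {"offset": [9.5,1.0,12.4],"yaw": -10,"hand": 0.4},
  {"offset": [9.5,1.0,12.4],"yaw": -10,"hand": 1},
], squeeze=50)

```text
time: 2.9
ee_pos: [431.7, -263.3, 20.7]
tcp_rot: [2.55, 1.833, 0.001]
wrist_force: [0.4, 0.3, 0.6]
grip_width: 78.0
grasp_force: 0.0
```

play_rows([
  {"offset": [0,0,0],"yaw": 0,"hand": 1},
  {"offset": [0,0,0],"yaw": 0,"hand": 1},
  {"offset": [0,0,0],"yaw": 0,"hand": 1},
], squeeze=50)

```text
time: 3.2
ee_pos: [431.4, -263.3, 20.7]
tcp_rot: [2.55, 1.833, 0.001]
wrist_force: [0.5, -0.7, -0.8]
grip_width: 55.0
grasp_force: 0.0
```

Run:
```python
from h import *
to(431.5,-261,80,-.32)
```

```text
t 3.2 offset [ 0.21 -0.06 -5.93] yaw -0.23 | ang -0.324 pos [ 431.4 -263.3   20.7] F [ 0.5 -0.7 -0.8] T [-0.04 -0.04 -0.03] w 55.0 g 0.0 tilt [ 0.0013 -0.0009]
```

play_rows([
  {"offset": [0,0,0],"yaw": 0,"hand": 1},
  {"offset": [0,0,0],"yaw": 0,"hand": 1},
  {"offset": [0,0,0],"yaw": 0,"hand": 1},
  {"offset": [0,0,0],"yaw": 0,"hand": 1},
  {"offset": [0,0,-2],"yaw": 0,"hand": 1},
  {"offset": [0,0,-5],"yaw": 0,"hand": 1},
  {"offset": [0,0,-8],"yaw": 0,"hand": 1},
  {"offset": [0,0,-8],"yaw": 0,"hand": 1},
], squeeze=50)

```text
time: 4.0
ee_pos: [432.9, -263.7, 102.4]
tcp_rot: [2.546, 1.831, 0.004]
wrist_force: [1.8, -0.3, -4.2]
grip_width: 49.4
grasp_force: 49.9
```

Run:
```python
from h import *
to(539,12.5,110,-.245)
c=cam("scene"); to(539,12.5,110,-.245); t=cam("top")
save(c,"pics/held_s.png",(270,310,370,410),3.9); save(t,"pics/held_t.png",(390,250,490,350),3.9)
cv2.imwrite("pics/held.png",np.hstack([cv2.imread("pics/held_s.png"),cv2.imread("pics/held_t.png")]))
```

```text
t 4.0 offset [29.56  1.27 -0.78] yaw -4.52 | ang -0.3239 pos [ 432.9 -263.7  102.4] F [ 1.8 -0.3 -4.2] T [-0.11 -0.23 -0.04] w 49.4 g 49.9 tilt [ 0.0053 -0.0031]
t 4.05 offset [29.56  1.42 -0.96] yaw -4.52 | ang -0.3239 pos [ 431.5 -263.2  100.6] F [-0.7  0.4 -5.2] T [-0.   -0.02  0.03] w 49.6 g 49.9 tilt [ 0.002  -0.0014]
```

View pics/held.png

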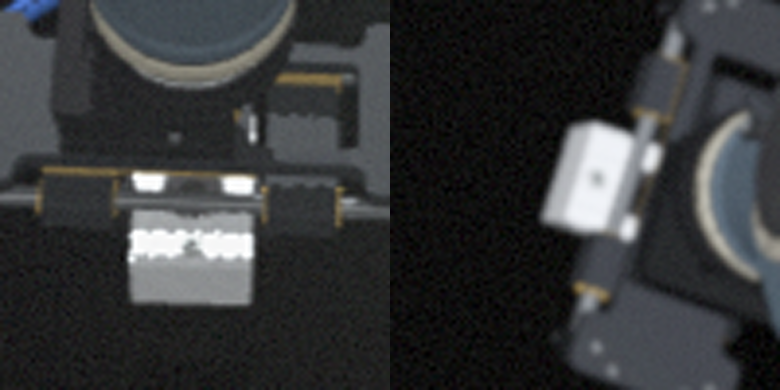

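Both views show the block held level between the fingers. Its lower front edge is at about (319.2,387.7) px in the scene view and its far bottom edge at about (432.8,294.1) px in the top view.

Run:
```python
from h import *
C=cam("scene");T=cam("top")
s=ctrl.state();p=np.array(s["ee_pos"]);a=-.324
yv=np.array([-np.sin(a),np.cos(a)])
f=lambda X,p:(yv@(X[:2]-p[:2])).round(1)
print("front bottom",f(ray(C,319.2,387.7,80),p),"front top",f(ray(C,319.2,310+260/3.9,118),p),"want -35+d")
print("left bottom",f(ray(T,432.8,294.1,80),p),"left top", f(ray(T,390+(588-390)/3.9,250+175/3.9,118),p),"want 35+d")
to(539,12.5,110,-.245)
```

```text
front bottom -31.8 front top -28.8 want -35+d
left bottom 34.8 left top 29.5 want 35+d
t 4.2 offset [29.53  1.65 -1.18] yaw -4.51 | ang -0.3237 pos [ 429.4 -262.2   98.1] F [ 0.2  0.1 -4.8] T [-0.05 -0.1   0.  ] w 49.5 g 49.9 tilt [-0.0036  0.0019]
```

play_rows([
  {"offset": [4,0.2,0],"yaw": -1,"hand": 1},
  {"offset": [8.5,0.4,0],"yaw": -2,"hand": 1},
  {"offset": [13,0.6,0],"yaw": -3,"hand": 1},
  {"offset": [17.5,0.9,0],"yaw": -4,"hand": 1},
  {"offset": [22,1.2,0],"yaw": -4.5,"hand": 1},
  {"offset": [26,1.5,0],"yaw": -4.5,"hand": 1},
  {"offset": [29,1.6,0],"yaw": -4.5,"hand": 1},
  {"offset": [29.3,1.6,0],"yaw": -4.5,"hand": 1},
])

```text
time: 5.0
ee_pos: [539.7, 15.8, 98.5]
tcp_rot: [-2.466, -1.94, -0.003]
wrist_force: [-0.1, 0.6, -5.2]
grip_width: 49.4
grasp_force: 49.9
```

play_rows([
  {"offset": [0,0,0],"yaw": 0,"hand": 1},
  {"offset": [0,0,0],"yaw": 0,"hand": 1},
  {"offset": [0,0,0],"yaw": 0,"hand": 1},
])

```text
time: 5.3
ee_pos: [538.6, 8.0, 99.1]
tcp_rot: [-2.478, -1.93, 0.003]
wrist_force: [0.3, -1.3, -5.1]
grip_width: 49.4
grasp_force: 49.9
```

Run:
```python
from h import *
to(538.5,10.6,80.7,-.245)
```

```text
t 5.3 offset [ 0.25 -0.07  1.84] yaw -0.15 | ang -0.2476 pos [538.6   8.   99.1] F [ 0.3 -1.3 -5.1] T [-0.09 -0.13  0.04] w 49.4 g 49.9 tilt [-0.0019 -0.001 ]
```

play_rows([
  {"offset": [0.2,0,0.8],"yaw": 0,"hand": 1},
  {"offset": [0.2,0,1.6],"yaw": 0,"hand": 1},
  {"offset": [0.2,0,2.4],"yaw": 0,"hand": 1},
  {"offset": [0.2,0,2.4],"yaw": 0,"hand": 1},
  {"offset": [0.2,0,2.4],"yaw": 0,"hand": 1},
  {"offset": [0.2,0,2.4],"yaw": 0,"hand": 1},
])

```text
time: 5.9
ee_pos: [540.2, 11.8, 76.1]
tcp_rot: [2.476, 1.933, 0.001]
wrist_force: [0.7, -0.3, -5.3]
grip_width: 49.3
grasp_force: 49.9
```

Run:
```python
from h import *
to(538.5,10.6,80.7,-.245)
C=cam("scene");T=cam("top");save(C,"pics/a.png",(285,195,385,295),3.9);save(T,"pics/b.png",(260,195,360,295),3.9)
cv2.imwrite("pics/near.png",np.hstack([cv2.imread("pics/a.png"),cv2.imread("pics/b.png")]))
to(538.5,10.6,80.7,-.245)
```

```text
t 5.9 offset [-0.16 -0.14 -0.46] yaw -0.01 | ang -0.2452 pos [540.2  11.8  76.1] F [ 0.7 -0.3 -5.3] T [-0.01 -0.11 -0.01] w 49.3 g 49.9 tilt [0.0006 0.    ]
t 6.0 offset [-0.16 -0.14 -0.44] yaw -0.01 | ang -0.2451 pos [540.3  11.8  76.3] F [-0.2  0.1 -6.2] T [-0.04 -0.1  -0.05] w 49.7 g 49.9 tilt [0.0009 0.    ]
```

View pics/near.png

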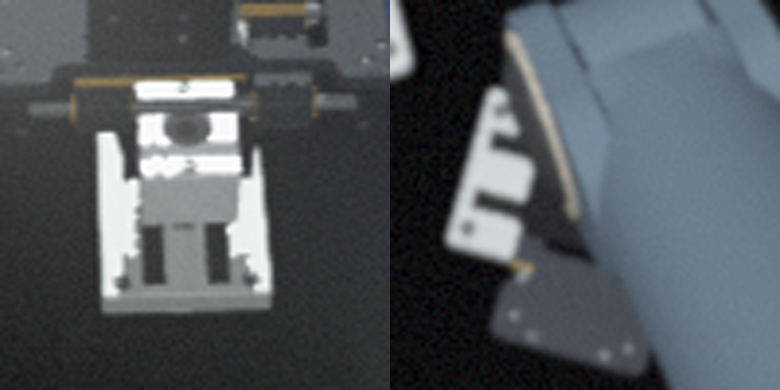

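Run:
```python
from h import *
C=cam("scene")
h=ray(C,332.9,227.8,93.6);print("recess centre",h.round(1))
e=ray(C,285+190/3.9,195+223/3.9,55.6);a=-.245;yv=np.array([-np.sin(a),np.cos(a)]);print("centre from front edge",(e[:2]+35*yv).round(1))
pin=ray(C,332.2,241.6,48);print("pin",pin.round(1))
im=cv2.cvtColor(np.array(C["pixels"]),cv2.COLOR_RGB2GRAY)[218:240,316:350].astype(int)
print(im[::1,::1][4:18,6:28])
to(538.5,10.6,80.7,-.245)
```

```text
recess centre [539.7  13.   93.6]
centre from front edge [541.2  14.9]
pin [539.2  12.7  48. ]
[[112 104 107 105 105 104 100 103 101 102 104  96 100 100  95  97  92  91
   89  88  89  90]
 [102 115 117 117 112  97  94  93  93  91  89  91  91  95  89  90 100 128
  133 135 135 156]
 [209 235 243 240 222 168 130 109  98  96  93 100 101 109 119 135 178 253
  255 255 255 255]
 [253 251 250 251 232 161 120 107 103 102  95 104 103 108 101 120 154 240
  251 249 249 250]
 [250 248 248 250 225 144 107 104  97  88  85  88  91 101 103 105 133 219
  249 248 247 248]
 [249 247 248 249 219 125 102  99  92  85  87  79  84  90 100  98 117 209
  249 248 247 248]
 [249 247 248 250 228 132 106  98  89  82  84  83  85  92 101 101 106 212
  249 248 247 248]
 [249 248 248 249 246 176 110 100  93  89  84  82  85  90  98  97 141 243
  250 248 248 248]
 [250 249 250 250 252 240 158 107  97 101  94  94  95 102  97 118 226 254
  252 251 250 251]
 [253 241 216 217 250 235 164 130 114 107 103 103 104 110 127 146 179 204
  210 213 210 212]
 [211 189 171 171 197 185 171 161 151 141 133 134 139 156 166 169 166 167
  167 168 169 167]
 [170 170 169 166 167 171 168 167 168 164 162 166 167 170 168 171 166 160
  166 165 165 167]
 [168 189 189 176 166 166 185 191 187 174 178 175 176 182 175 179 184 185
  188 191 190 188]
 [203 250 252 234 195 200 247 252 252 231 233 230 224 240 229 246 251 251
  251 251 251 251]]
t 6.05 offset [-0.16 -0.14 -0.44] yaw -0.01 | ang -0.2451 pos [540.2  11.8  76.3] F [ 0.8 -0.3 -4.9] T [-0.04 -0.06  0.01] w 50.0 g 49.9 tilt [ 0.0008 -0.0001]
```

play_rows([
  {"offset": [-0.1,-0.06,0.2],"yaw": 0,"hand": 1},
  {"offset": [-0.1,-0.06,0.4],"yaw": 0,"hand": 1},
  {"offset": [-0.1,-0.06,0.6],"yaw": 0,"hand": 1},
  {"offset": [-0.1,-0.06,0.7],"yaw": 0,"hand": 1},
  {"offset": [-0.1,-0.06,0.8],"yaw": 0,"hand": 1},
  {"offset": [-0.1,-0.06,0.9],"yaw": 0,"hand": 1},
  {"offset": [-0.1,-0.06,1.0],"yaw": 0,"hand": 1},
])

```text
time: 6.75
ee_pos: [539.2, 10.9, 65.9]
tcp_rot: [2.476, 1.933, 0.0]
wrist_force: [-0.4, -0.2, -5.4]
grip_width: 49.6
grasp_force: 49.9
```

Run:
```python
from h import *
to(539.4,10.9,66,-.245)
```

```text
t 6.75 offset [ 0.    0.02 -0.01] yaw -0.01 | ang -0.2451 pos [539.2  10.9  65.9] F [-0.4 -0.2 -5.4] T [-0.02 -0.14  0.01] w 49.6 g 49.9 tilt [ 0.0002 -0.    ]
```

play_rows([
  {"offset": [0,0,0.1],"yaw": 0,"hand": 1},
  {"offset": [0,0,0.2],"yaw": 0,"hand": 1},
  {"offset": [0,0,0.3],"yaw": 0,"hand": 1},
  {"offset": [0,0,0.35],"yaw": 0,"hand": 1},
  {"offset": [0,0,0.4],"yaw": 0,"hand": 1},
])

```text
time: 7.25
ee_pos: [539.1, 10.9, 61.9]
tcp_rot: [2.476, 1.933, 0.0]
wrist_force: [0.9, 1.0, -5.1]
grip_width: 49.2
grasp_force: 49.9
```

play_rows([
  {"offset": [0,0,0.05],"yaw": 0,"hand": 1},
  {"offset": [0,0,0.1],"yaw": 0,"hand": 1},
  {"offset": [0,0,0.15],"yaw": 0,"hand": 1},
  {"offset": [0,0,0.2],"yaw": 0,"hand": 1},
], squeeze=60)

```text
time: 7.65
ee_pos: [539.3, 10.9, 60.3]
tcp_rot: [2.476, 1.933, 0.0]
wrist_force: [-1.4, -0.6, -0.8]
grip_width: 49.4
grasp_force: 59.9
```

play_rows([
  {"offset": [0,0,0.05],"yaw": 0,"hand": 1},
  {"offset": [0,0,0.1],"yaw": 0,"hand": 1},
  {"offset": [0,0,0.15],"yaw": 0,"hand": 1},
  {"offset": [0,0,0.2],"yaw": 0,"hand": 1},
])

```text
time: 8.05
ee_pos: [539.7, 11.0, 58.5]
tcp_rot: [2.476, 1.933, 0.002]
wrist_force: [-1.2, -0.1, 5.2]
grip_width: 49.6
grasp_force: 59.9
```

play_rows([
  {"offset": [0,0,0.05],"yaw": 0,"hand": 1},
  {"offset": [0,0,0.1],"yaw": 0,"hand": 1},
  {"offset": [0,0,0.15],"yaw": 0,"hand": 1},
  {"offset": [0,0,0.2],"yaw": 0,"hand": 1},
])

```text
time: 8.45
ee_pos: [539.5, 11.1, 56.0]
tcp_rot: [2.476, 1.933, 0.001]
wrist_force: [-1.3, -0.7, 2.5]
grip_width: 49.5
grasp_force: 59.9
```

play_rows([
  {"offset": [0,0,0.05],"yaw": 0,"hand": 1},
  {"offset": [0,0,0.1],"yaw": 0,"hand": 1},
  {"offset": [0,0,0.15],"yaw": 0,"hand": 1},
  {"offset": [0,0,0.2],"yaw": 0,"hand": 1},
  {"offset": [0,0,0.25],"yaw": 0,"hand": 1},
  {"offset": [0,0,0.3],"yaw": 0,"hand": 1},
])

```text
time: 9.05
ee_pos: [537.8, 10.6, 51.9]
tcp_rot: [-2.475, -1.932, 0.004]
wrist_force: [-0.3, -0.1, -5.5]
grip_width: 49.6
grasp_force: 59.9
```

play_rows([
  {"offset": [0,0,0.05],"yaw": 0,"hand": 1},
  {"offset": [0,0,0.1],"yaw": 0,"hand": 1},
  {"offset": [0,0,0.15],"yaw": 0,"hand": 1},
  {"offset": [0,0,0.2],"yaw": 0,"hand": 1},
  {"offset": [0,0,0.25],"yaw": 0,"hand": 1},
  {"offset": [0,0,0.3],"yaw": 0,"hand": 1},
])

```text
time: 9.65
ee_pos: [539.1, 10.9, 49.9]
tcp_rot: [2.476, 1.933, -0.0]
wrist_force: [0.2, -0.7, -4.5]
grip_width: 49.4
grasp_force: 59.9
```

play_rows([
  {"offset": [0,0,0.1],"yaw": 0,"hand": 1},
  {"offset": [0,0,0.2],"yaw": 0,"hand": 1},
  {"offset": [0,0,0.3],"yaw": 0,"hand": 1},
  {"offset": [0,0,0.4],"yaw": 0,"hand": 1},
  {"offset": [0,0,0.5],"yaw": 0,"hand": 1},
  {"offset": [0,0,0.6],"yaw": 0,"hand": 1},
  {"offset": [0,0,0.7],"yaw": 0,"hand": 1},
  {"offset": [0,0,0.75],"yaw": 0,"hand": 1},
])

```text
time: 10.45
ee_pos: [539.1, 10.9, 42.3]
tcp_rot: [-2.476, -1.933, 0.0]
wrist_force: [0.3, -0.1, -3.7]
grip_width: 49.6
grasp_force: 59.9
```

play_rows([
  {"offset": [0,0,0.05],"yaw": 0,"hand": 1},
  {"offset": [0,0,0.1],"yaw": 0,"hand": 1},
  {"offset": [0,0,0.15],"yaw": 0,"hand": 1},
  {"offset": [0,0,0.2],"yaw": 0,"hand": 1},
])

```text
time: 10.85
ee_pos: [539.1, 10.9, 40.5]
tcp_rot: [2.476, 1.933, 0.0]
wrist_force: [-0.7, -0.3, -3.1]
grip_width: 49.1
grasp_force: 59.9
```

play_rows([
  {"offset": [0,0,0.05],"yaw": 0,"hand": 1},
  {"offset": [0,0,0.1],"yaw": 0,"hand": 1},
  {"offset": [0,0,0.1],"yaw": 0,"hand": 1},
])

```text
time: 11.15
ee_pos: [539.1, 10.9, 39.8]
tcp_rot: [2.476, 1.933, -0.0]
wrist_force: [-3.4, -0.4, 2.6]
grip_width: 49.3
grasp_force: 59.9
```

play_rows([
  {"offset": [0,0,0.05],"yaw": 0,"hand": 1},
  {"offset": [0,0,0.05],"yaw": 0,"hand": 1},
  {"offset": [0,0,0.05],"yaw": 0,"hand": 1},
])

```text
time: 11.45
ee_pos: [539.1, 10.9, 39.4]
tcp_rot: [2.476, 1.933, -0.0]
wrist_force: [-3.2, 0.8, 6.0]
grip_width: 49.6
grasp_force: 59.9
```

play_rows([
  {"offset": [0,0,-0.05],"yaw": 0,"hand": 1},
  {"offset": [0,0,-0.1],"yaw": 0,"hand": 1},
  {"offset": [0,0,-0.1],"yaw": 0,"hand": 0.35},
  {"offset": [0,0,-0.1],"yaw": 0,"hand": 0},
  {"offset": [0,0,-0.1],"yaw": 0,"hand": 0},
  {"offset": [0,0,-0.1],"yaw": 0,"hand": 0},
  {"offset": [0,0,-0.1],"yaw": 0,"hand": 0},
])

```text
time: 12.15
ee_pos: [539.3, 11.0, 39.9]
tcp_rot: [2.476, 1.933, 0.001]
wrist_force: [-0.1, -0.3, 0.2]
grip_width: 80.5
grasp_force: 0.0
```

play_rows([
  {"offset": [0,0,-1],"yaw": 0,"hand": 0},
  {"offset": [0,0,-2.5],"yaw": 0,"hand": 0},
  {"offset": [0,0,-4],"yaw": 0,"hand": 0},
  {"offset": [0,0,-6],"yaw": 0,"hand": 0},
  {"offset": [0,0,-6.5],"yaw": 0,"hand": 0},
])

```text
time: 12.65
ee_pos: [541.0, 11.2, 108.3]
tcp_rot: [2.474, 1.931, 0.007]
wrist_force: [-0.2, 0.8, -0.1]
grip_width: 86.8
grasp_force: 0.0
```

Run:
```python
from h import *
to(539.1,10.9,70,-.245)
C=cam("scene");T=cam("top");save(C,"pics/a2.png",(285,195,385,295),3.9);save(T,"pics/b2.png",(260,195,360,295),3.9)
cv2.imwrite("pics/rel.png",np.hstack([cv2.imread("pics/a2.png"),cv2.imread("pics/b2.png")]))
for d in ctrl.trace("scene","insert_center")[:2]: print(d["conf"],np.round(d["extent"],1))
```

```text
t 12.65 offset [-0.08 -0.2   3.82] yaw -0.02 | ang -0.2453 pos [541.   11.2 108.3] F [-0.2  0.8 -0.1] T [-0.04 -0.15  0.01] w 86.8 g 0.0 tilt [0.0058 0.0001]
0.47 [326.3 228.6 336.7 242.3]
```

View pics/rel.png

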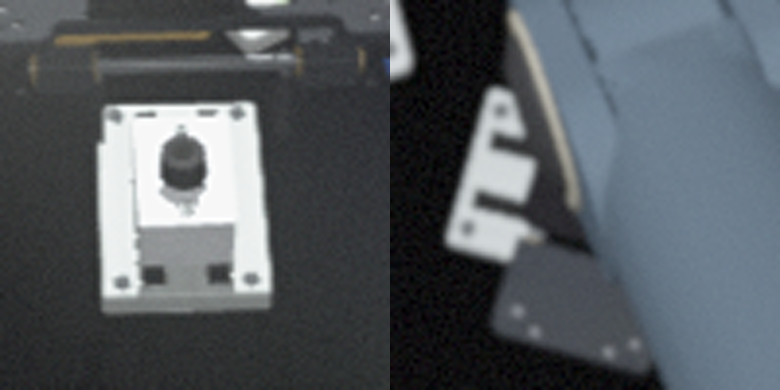

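Run:
```python
from h import *
C=cam("scene")
print(ray(C,332.4,232.7,74).round(1))
to(539.3,12.4,71.5,-.245)
```

```text
[539.9  15.7  74. ]
t 12.85 offset [0.18 0.01 3.33] yaw -0.02 | ang -0.2453 pos [538.8  10.7 104.8] F [-0.3 -0.3 -0.1] T [-0.04 -0.04  0.04] w 87.1 g 0.0 tilt [-0.0002 -0.0003]
```

play_rows([
  {"offset": [0.2,0.05,0.5],"yaw": 0,"hand": 0.45},
  {"offset": [0.2,0.05,1.2],"yaw": 0,"hand": 0.45},
  {"offset": [0.2,0.05,2],"yaw": 0,"hand": 0.45},
  {"offset": [0.2,0.05,2.6],"yaw": 0,"hand": 0.45},
  {"offset": [0.2,0.05,3.1],"yaw": 0,"hand": 0.45},
  {"offset": [0.2,0.05,3.3],"yaw": 0,"hand": 0.45},
  {"offset": [0.2,0.05,3.3],"yaw": 0,"hand": 0.45},
], squeeze=15)

```text
time: 13.55
ee_pos: [539.9, 12.7, 71.5]
tcp_rot: [-2.476, -1.933, 0.001]
wrist_force: [-0.7, -0.8, 0.0]
grip_width: 48.9
grasp_force: 0.0
```

play_rows([
  {"offset": [0,0,0],"yaw": 0,"hand": 1},
  {"offset": [0,0,0],"yaw": 0,"hand": 1},
  {"offset": [0,0,0],"yaw": 0,"hand": 1},
  {"offset": [0,0,0],"yaw": 0,"hand": 1},
  {"offset": [0,0,0],"yaw": 0,"hand": 1},
])

```text
time: 14.05
ee_pos: [540.2, 12.7, 72.1]
tcp_rot: [2.476, 1.933, 0.0]
wrist_force: [-0.2, 0.1, 0.2]
grip_width: 23.5
grasp_force: 14.8
```

Run:
```python
from h import *
to(539.3,12.4,71.5,-.245)
```

```text
t 14.05 offset [-0.05 -0.08  0.06] yaw -0.01 | ang -0.2451 pos [540.2  12.7  72.1] F [-0.2  0.1  0.2] T [ 0.02 -0.1  -0.04] w 23.5 g 14.8 tilt [ 0.0004 -0.0001]
```

play_rows([
  {"offset": [0,0,-0.3],"yaw": 0,"hand": 1},
  {"offset": [0,0,-0.8],"yaw": 0,"hand": 1},
  {"offset": [0,0,-1.6],"yaw": 0,"hand": 1},
  {"offset": [0,0,-2.6],"yaw": 0,"hand": 1},
  {"offset": [0,0,-3.6],"yaw": 0,"hand": 1},
  {"offset": [0,0,-4.5],"yaw": 0,"hand": 1},
  {"offset": [0,0,-4.5],"yaw": 0,"hand": 1},
  {"offset": [0,0,-4.5],"yaw": 0,"hand": 1},
])

```text
time: 14.85
ee_pos: [540.1, 12.6, 117.2]
tcp_rot: [2.476, 1.933, 0.0]
wrist_force: [-0.6, 0.2, -0.7]
grip_width: 23.6
grasp_force: 14.8
```

Run:
```python
from h import *
to(475.5,247.8,116,.2)
C=cam("scene");save(C,"pics/lift.png",(265,155,385,275),5)
to(475.5,247.8,116,.2)
```

```text
t 14.85 offset [ 21.25 -11.98   0.12] yaw -25.51 | ang -0.2453 pos [540.1  12.6 117.2] F [-0.6  0.2 -0.7] T [-0.01 -0.09 -0.01] w 23.6 g 14.8 tilt [ 0.0006 -0.0003]
t 14.9 offset [ 21.25 -11.95   0.08] yaw -25.51 | ang -0.2453 pos [539.8  12.6 116.8] F [0.3 0.3 0.2] T [-0.06 -0.07 -0.04] w 23.3 g 14.8 tilt [-0.0003 -0.0002]
```

View pics/lift.png

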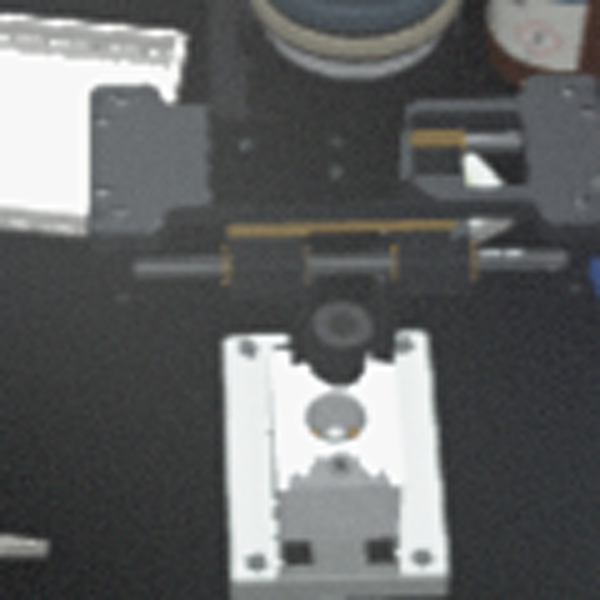

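The scene view shows the insert held upright above the empty recess, with its top at about (333,220) px. The block is still sitting flat on the base.

play_rows([
  {"offset": [2,-1.1,0],"yaw": 2,"hand": 1},
  {"offset": [5,-2.8,0],"yaw": 4,"hand": 1},
  {"offset": [9,-5.0,0],"yaw": 6,"hand": 1},
  {"offset": [13,-7.3,0],"yaw": 8,"hand": 1},
  {"offset": [16.5,-9.3,0],"yaw": 10,"hand": 1},
  {"offset": [19.3,-10.9,0],"yaw": 10,"hand": 1},
  {"offset": [20.8,-11.7,0],"yaw": 10,"hand": 1},
  {"offset": [21.3,-12,0],"yaw": 10,"hand": 1},
])

```text
time: 15.7
ee_pos: [474.0, 250.9, 116.6]
tcp_rot: [-2.631, -1.715, 0.001]
wrist_force: [-0.1, -0.3, -0.8]
grip_width: 23.9
grasp_force: 14.8
```

play_rows([
  {"offset": [0,0,1.5],"yaw": 0,"hand": 1},
  {"offset": [0,0,3],"yaw": 0,"hand": 1},
  {"offset": [0,0,4.5],"yaw": 0,"hand": 1},
  {"offset": [0,0,5.5],"yaw": 0,"hand": 1},
  {"offset": [0,0,6],"yaw": 0,"hand": 1},
  {"offset": [0,0,6],"yaw": 0,"hand": 1},
])

```text
time: 16.3
ee_pos: [475.0, 247.9, 55.9]
tcp_rot: [-2.636, -1.709, 0.003]
wrist_force: [-0.6, -0.2, 0.1]
grip_width: 23.7
grasp_force: 14.8
```

Run:
```python
from h import *
C=cam("scene"); to(475.5,247.8,28,-.43)
save(C,"pics/tray.png",(215,120,335,240),5)
```

```text
t 16.35 offset [-0.04  0.03  2.86] yaw 0.58 | ang -0.4199 pos [475.4 248.4  56.6] F [1.3 0.3 0.6] T [-0.05 -0.09  0.01] w 23.4 g 14.8 tilt [-0.0004 -0.0002]
```

View pics/tray.png

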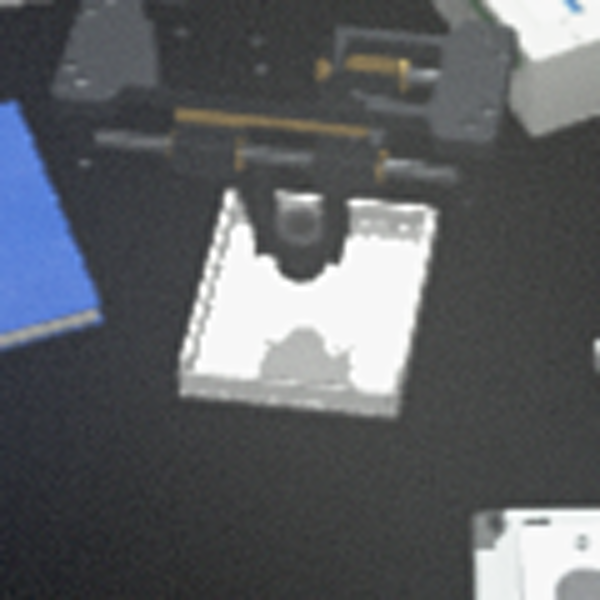

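The insert is upright over the tray, which spans about (252-302,158-203) px, with the insert near (275,170) px. I'm lowering it.

play_rows([
  {"offset": [0,0,1],"yaw": 0,"hand": 1},
  {"offset": [0,0,2],"yaw": 0,"hand": 1},
  {"offset": [0,0,2.5],"yaw": 0,"hand": 1},
  {"offset": [0,0,2.7],"yaw": 0,"hand": 1},
  {"offset": [0,0,2.8],"yaw": 0,"hand": 1},
  {"offset": [0,0,2.8],"yaw": 0,"hand": 1},
  {"offset": [0,0,2.8],"yaw": 0,"hand": 1},
])

```text
time: 17.05
ee_pos: [475.5, 248.6, 29.2]
tcp_rot: [2.635, 1.71, 0.001]
wrist_force: [-1.2, 0.1, -0.3]
grip_width: 23.7
grasp_force: 14.8
```

play_rows([
  {"offset": [0,0,0.05],"yaw": 0,"hand": 1},
  {"offset": [0,0,0.1],"yaw": 0,"hand": 1},
  {"offset": [0,0,0.1],"yaw": 0,"hand": 1},
])

```text
time: 17.35
ee_pos: [475.4, 248.4, 28.0]
tcp_rot: [2.635, 1.71, 0.0]
wrist_force: [-0.5, 1.0, 0.1]
grip_width: 23.7
grasp_force: 14.8
```

play_rows([
  {"offset": [0,0,0.05],"yaw": 0,"hand": 1},
  {"offset": [0,0,0.05],"yaw": 0,"hand": 1},
  {"offset": [0,0,0.05],"yaw": 0,"hand": 1},
])

```text
time: 17.65
ee_pos: [475.5, 248.6, 27.7]
tcp_rot: [2.635, 1.71, 0.0]
wrist_force: [-0.4, -0.1, 2.6]
grip_width: 23.7
grasp_force: 14.9
```

play_rows([
  {"offset": [0,0,0.05],"yaw": 0,"hand": 1},
  {"offset": [0,0,0.05],"yaw": 0,"hand": 1},
  {"offset": [0,0,0.05],"yaw": 0,"hand": 1},
])

```text
time: 17.95
ee_pos: [475.5, 248.7, 27.5]
tcp_rot: [2.635, 1.71, 0.001]
wrist_force: [-1.9, -1.0, 6.4]
grip_width: 23.6
grasp_force: 14.9
```

Contact with the tray floor. I'll ease the load and release slowly.

play_rows([
  {"offset": [0,0,-0.05],"yaw": 0,"hand": 1},
  {"offset": [0,0,-0.05],"yaw": 0,"hand": 0.68},
  {"offset": [0,0,-0.05],"yaw": 0,"hand": 0.6},
  {"offset": [0,0,-0.05],"yaw": 0,"hand": 0.5},
  {"offset": [0,0,-0.05],"yaw": 0,"hand": 0.5},
  {"offset": [0,0,-0.05],"yaw": 0,"hand": 0.5},
])

```text
time: 18.55
ee_pos: [475.4, 248.4, 27.3]
tcp_rot: [2.635, 1.71, -0.0]
wrist_force: [-0.2, 0.1, -0.5]
grip_width: 42.6
grasp_force: 0.0
```

play_rows([
  {"offset": [0,0,-0.5],"yaw": 0,"hand": 0.5},
  {"offset": [0,0,-1.5],"yaw": 0,"hand": 0.5},
  {"offset": [0,0,-3.5],"yaw": 0,"hand": 0.5},
  {"offset": [0,0,-7],"yaw": 0,"hand": 0.5},
  {"offset": [0,0,-11],"yaw": 0,"hand": 0.5},
  {"offset": [0,0,-15],"yaw": 0,"hand": 0.5},
  {"offset": [0,0,-16],"yaw": 0,"hand": 0.5},
  {"offset": [0,0,-16],"yaw": 0,"hand": 0.5},
])

```text
time: 19.35
ee_pos: [476.3, 249.2, 189.9]
tcp_rot: [2.635, 1.709, 0.008]
wrist_force: [-0.7, -0.3, 0.1]
grip_width: 43.2
grasp_force: 0.0
```

Run:
```python
from h import *
C=cam("scene"); to(475.5,247.8,188,-.43)
save(C,"pics/final.png",(210,70,450,430) ,1.6)
```

```text
t 19.4 offset [-0.04  0.04  0.  ] yaw 0.58 | ang -0.4198 pos [475.4 248.4 188. ] F [ 0.2  0.2 -1. ] T [-0.03 -0.06 -0.01] w 43.7 g 0.0 tilt [0.0013 0.    ]
```

View pics/final.png

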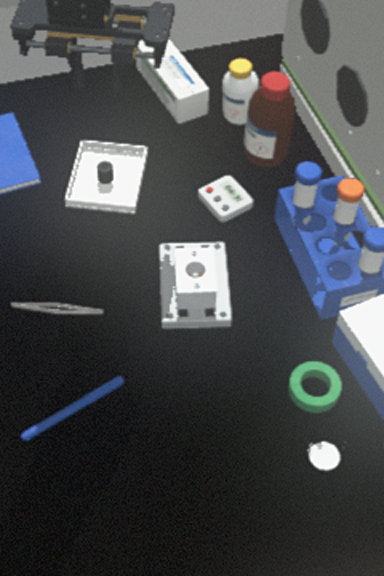

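The insert stands upright in the tray at about (105,173) in the crop. The empty block sits on the ejector at (195,283), and the other things haven't moved. Handing in.

```bash
python3 -c "
from station import ctrl
print(ctrl.hand_in())"
```

```text
the job is handed in; nothing more can be done
None
```

I handed the job in at about 19 s: the insert stands upright in the white tray, the empty block sits on the ejector's base, and the bystanders are where they were; the push readings peaked at about 11 N, under the 40 N limit.

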